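# Release the ratchet of a specimen hand press and bring its arm down

## Task

The small hand press on the desk stands with its arm up, held by a ratchet pawl. First press the pad of the pawl all the way down so that the pawl lets go of the teeth, then push the arm fully down until its foot sits on the rock chip below. Only press and push, lift nothing (neither arm nor chip), keep the chip where it lies and do not disturb the vials, bottle and rocks around the press.

Things in the scene. Friction and masses are not known exactly. Their poses are not given: they have to be found in the camera images.
- press: Grey cast hand press, fixed to the desk. Origin on the desk top straight below the arm's pivot; x level, the way the arm points; z up. Base 70 mm wide, 14 mm high, x = -75 to 130 mm. Arm pivot: axis along y at x = 0, z = 65 mm, between cheeks 39 mm wide, up to z = 92 mm. Pawl pivot: along y at x = -36, z = 22 mm; its tail ends at x = -128 mm, away from the arm.
- press_arm (a joint): Elevation of the arm above level, rad. About 0.69 to 0.74 at the start; 0 = fully down, level, the foot flat on the chip (hard stop just below, at -0.012). With the pawl engaged its hub teeth stop it at 0.66 to 0.68. Stiff hinge, stays where it is left: about 4 N at the grip moves it, when the pawl is free.
- grip_top (a point): Middle of the top face of the arm's black plastic grip (80 mm long along the arm, 28 mm wide, 20 mm thick). 150 mm along the arm from its pivot and 10 mm above the arm's centre line; moves with the arm. The arm has nothing above it.
- foot (a point): Centre of the underside of the arm's round rubber foot (28 mm across), 85 mm along the arm from its pivot, 35 mm below its centre line; with the arm down it is 30 mm above the desk, on the chip.
- press_pawl (a joint): Turn of the steel pawl, rad. 0 = nose engaged in the teeth, 0.36 = pad fully down, at its stop. The nose is clear of the teeth from about 0.2; count it free above 0.24. It has a stiff pivot and no return spring: it stays where it is left; about 3 N on the pad moves it.
- pawl_pad (a point): Middle of the top of the ribbed finger pad at the end of the pawl's tail (30 mm along the press's x, 24 mm wide, 6 mm thick). At the start it is level, at x = -113, z = 50 mm in the press's frame; pressed fully down it has sunk about 29 mm to z = 21 mm (x = -118 mm) and slopes by 0.36 rad. Nothing is beneath it but the desk.
- chip: Rock chip 32x22 mm on a glass slide 46x27 mm, 8 mm high in all, loose on the press's steel bed (bed top 22 mm above the desk) under the foot. Origin at the centre of its underside, z up.
- vial_0: Bystander, loose, to be left alone: small screw-cap vial, white cap, 24 mm across, 56 mm tall. Origin at the centre of its underside.
- vial_1: Bystander, loose, to be left alone: small screw-cap vial, black cap, 24 mm across, 56 mm tall. Origin at the centre of its underside.
- stain_bottle: Bystander, loose, to be left alone: round bottle with black cap, 44 mm across, 90 mm tall. Origin at the centre of its underside.
- rock_tuff: Bystander, loose, to be left alone: brown rock sample, 22x30x16 mm. Origin at the centre of its underside.
- rock_sand: Bystander, loose, to be left alone: sandy flat rock sample, 26x46x13 mm. Origin at the centre of its underside.
- rock_slate: Bystander, loose, to be left alone: dark rock sample, 18x26x10 mm. Origin at the centre of its underside.
There are look-alikes about, which are no part of the job. What is meant by the chip is not black or brown, and is the smaller of those in its own colour.

How it is judged:
On the way, in this order (a step that is already met when the one before it is completed fails the run):
1. the pawl is pressed free while the arm is still up (value of joint press_pawl above 0.24 rad and value of joint press_arm above 0.55 rad), for 0.2 s.
2. the arm is pushed fully down, pawl still free (value of joint press_pawl above 0.24 rad and value of joint press_arm below 0.04 rad), for 0.2 s.
At the end, for the whole second after the job is handed in: The arm is fully down (within 0.04 rad of level, foot on the chip), the pawl is free (above 0.24 rad), and the chip lies flat and within 10 mm of where it was (all of step 2 and distance of chip from where it was at the start of the episode below 0.01 m and angle between chip's own z axis and vertical below 0.1 rad and linear speed of chip below 0.02 m/s); the robot touches nothing.
It fails at once if the arm is forced down past a tooth while the pawl is engaged (value of joint press_pawl below 0.12 rad and value of joint press_arm below 0.58 rad).
It fails at once if the arm is lifted (value of joint press_arm above 0.83 rad).
It fails at once if the chip is lifted or shoved more than 15 mm (distance of chip from where it was at the start of the episode above 0.015 m).
It fails at once if a vial, the bottle or a rock is moved more than 20 mm or knocked over (distance of any of vial_0, vial_1, stain_bottle, rock_tuff, rock_sand, rock_slate from where it was at the start of the episode above 0.02 m or angle between any of vial_0, vial_1, stain_bottle's own z axis and vertical above 0.5 rad).
It also fails if it takes over 48 s, if anything falls off the work surface, if the arm or the gripper's body presses on something with over 40 N, if the wrist force passes 120 N, or if a joint passes its speed limit or range.

## Robot

A 6-joint arm with a two-finger parallel gripper is mounted at the origin on a cart in front of the work surface, level with it; the furniture and walls round the work are solid. World frame = base frame: x ahead of the robot, y to its left, z up, the work surface at z = 0. Lengths are in m, angles in rad, forces in N, time in s.
With the tool pointing down it reaches from about 0.325 to 1 m from the base axis. Payload 5.1 kg.
Tool frame: the origin (TCP) lies midway between the tips of the shut fingers; the grasp point (between the pads) lies 19 mm behind it; z points along the fingers, y is the line along which they close (so a half turn about z gives the same grasp; the last joint's range is limited). The gripper opens to 85 mm and grips with 20 to 120 N. Pads are 22 mm wide; open, the fingers measure 114 mm over their backs; the gripper's body (76 mm by 85 mm) begins 54 mm behind the grasp point. The pads swing forward as they close: fully open they stand 13 mm farther back than shut.
Start: joints at [-1.338, 0.124, 1.65, -0, 1.367, -0.083], TCP at [0.202, -0.618, 0.231] pointing down, gripper open.
Joint ranges: [-2.61, 2.61], [-1.02, 2.33], [0.03, 2.71], [-1.35, 4.49], [0.32, 2.68], [-2.91, 2.91]. Speed limits (rad/s): [2.57, 2.57, 3.14, 3.14, 3.14, 3.14].

## Interface

Orientations are given as a unit quaternion [w, x, y, z].
In Python, from bench import sensors, eyes, bot, look_for, silhouettes, place_of gives the robot as it stands.
- The arm moves only by the tool arm_command, never from a script. Its argument "series" is a list of rows, each a list of 2 entries, a list of its own where there are three numbers: the shift along the tool's x, y, z in mm, then the turn about the tool's z in rad. In form: [[[x, y, z], roll], ...]. A call has 1 to 5 rows; each row shifts and turns the commanded pose from where the row before left it, along the tool's axes as they then stand; what a row does not reach is not made up. A row lasts 1/12 s, in which the tool goes at most 41.7 mm and 7.16 degrees, less where a joint would pass 70% of its speed; a pose out of reach is approached as far as the arm can. A call is refused whole if a number of a shift passes 41.7 or a number of a turn 0.125, either way. A call with a gripper value outside its range is refused whole. "fingers" is the opening, from 0 (shut) to 1 (fully open), set as the call begins (left out, the last holds). The fingers move at their own pace and stop on an object; "force" is the grip in N (left out, the last holds). Time passes only in rows, so rows that do not move let the fingers close. It gives the time, the measured TCP pose, the force, the opening and the grip force at its end, in the units of the state.
- sensors.get_state(): the state, without advancing time (a new reading comes with each control period).
- eyes.read_camera(name): name is "scene" or "top"; returns the picture (400x640x3 uint8, red, green, blue); there is no depth.
- eyes.camera_info(name): a dict with "fx", "fy", "cx", "cy" (pixels), "distortion" ([k1, k2, p1, p2, k3] as OpenCV has them; the pictures are not rectified), "origin" and "rotation" of the camera in the world. Camera axes: x right, y up, looking along -z (the intrinsics and any distortion apply to the point x, -y, -z); pixel columns grow to the right and rows downward; lengths in m; the calibration is good to about 2 mm. A picture is of the moment at which its call begins. camera_info takes no time and is no camera call.
- bot.close_job(): hands the job in; it is judged then, once.
Trained networks look in the newest picture that a camera, given by its name, has taken for a name from the list of things; names that differ only in an ending like _2 or _b are one class to them, and where a whole thing is asked for, a point or a joint stands for the part that bears it (a point fixed in the world has none). Each returns a list of dicts, best first, with "score" (0 to 1); they miss things now and then, are a little off and sometimes report something else, mostly with a low value. They report only what shows in the picture. A call takes as long as a camera call. They do not tell look-alikes from the thing itself.
- look_for(name, camera): "centre" ([x, y, z] in m, in world coordinates, good to about 4 mm: the middle of the surface that is visible of it).
- silhouettes(name, camera): "pixels" (400x640 bool, what is visible of it).
- place_of(name, camera): "centre" ([x, y, z] in m, in world coordinates, good to about 4 mm: a listed point, or the origin of a listed thing).
The state is a dict: "clock": time; "joints": joint angles; "joint_vel": joint speeds; "joint_efforts": joint torques, N m; "eef_pos": TCP position; "eef_rot": TCP orientation; "ft_force": force on the tool from outside, world axes, zero at the start; "torque": the same for the moment, N m; "grip_width": finger opening in m; "grip_force": force on a finger pad.
Only numpy, scipy, OpenCV 4.12 (cv2) and the standard library are available. Lean on these libraries where they do the work, as an engineer would, in place of code of your own. Each camera call takes 0.05 s, during which the arm holds its last target. There are 200 camera calls.

## Working session

There is one attempt and no reset: what is moved stays moved. The work goes in short steps, Python scripts to look and compute and a tool call to move; the robot and the scene stay as the last step left them, time stands still between calls to the robot, and variables do not carry over. Pictures are saved under pics/ and viewed, at most 10 in all, crops included, and the job is handed in when it is done.

Besides the shell and the picture viewer there is one more tool, called after "Call:" as name(argument=value, ...) on one line, values as JSON. arm_command: Moves the arm, as the interface text tells. Its arguments: {"type":"object","properties":{"series":{"type":"array"},"fingers":{"type":"number"},"force":{"type":"number"}},"required":["series"]}

```bash
mkdir -p pics
python3 - <<'E'
from bench import sensors, eyes, bot, look_for, silhouettes, place_of
import cv2
for c in("scene","top"):
    cv2.imwrite(f"pics/{c}0.png",eyes.read_camera(c)[:,:,::-1])
    for n in("press","grip_top","pawl_pad","foot","chip","vial_0","vial_1","stain_bottle","rock_tuff","rock_sand","rock_slate"):
        print(c,n,[(round(d["score"],2),[round(float(v),3) for v in d["centre"]]) for d in place_of(n,c)[:3]])
s=sensors.get_state();print(s["clock"],s["eef_pos"],s["eef_rot"])
E
```

```text
scene press [(0.95, [0.595, 0.004, 0.002])]
scene grip_top [(0.57, [0.564, 0.104, 0.169])]
scene pawl_pad []
scene foot [(0.66, [0.569, 0.087, 0.099])]
scene chip [(0.74, [0.6, 0.221, 0.004]), (0.7, [0.45, -0.061, -0.0]), (0.59, [0.462, 0.166, -0.001])]
scene vial_0 [(0.8, [0.716, -0.013, -0.001]), (0.74, [0.699, 0.062, -0.002])]
scene vial_1 [(0.8, [0.716, -0.013, -0.001]), (0.74, [0.699, 0.062, -0.002])]
scene stain_bottle [(0.85, [0.702, 0.163, -0.001])]
scene rock_tuff [(0.72, [0.699, 0.163, -0.004]), (0.65, [0.529, -0.01, -0.0])]
scene rock_sand [(0.57, [0.502, 0.072, -0.001]), (0.5, [0.549, -0.077, -0.0])]
scene rock_slate [(0.4, [0.551, -0.076, 0.0])]
top press [(0.77, [0.602, 0.001, -0.0])]
top grip_top [(0.79, [0.564, 0.109, 0.17])]
top pawl_pad [(0.73, [0.633, -0.1, 0.049])]
top foot [(0.8, [0.571, 0.09, 0.091])]
top chip [(0.91, [0.598, 0.218, 0.001]), (0.69, [0.447, -0.064, 0.002]), (0.6, [0.468, 0.166, -0.002])]
top vial_0 [(0.68, [0.718, -0.014, -0.002]), (0.54, [0.704, 0.062, 0.001])]
top vial_1 [(0.68, [0.718, -0.014, -0.002]), (0.54, [0.704, 0.062, 0.001])]
top stain_bottle [(0.68, [0.697, 0.164, -0.002])]
top rock_tuff [(0.49, [0.527, -0.011, -0.001])]
top rock_sand [(0.74, [0.496, 0.073, -0.002])]
top rock_slate [(0.65, [0.548, -0.075, -0.002]), (0.42, [0.701, 0.065, 0.002])]
1.2 [ 0.20183149 -0.61787963  0.23134788] [ 2.63802423e-05  9.87556291e-01  1.57265926e-01 -1.67812403e-05]
```

View pics/scene0.png

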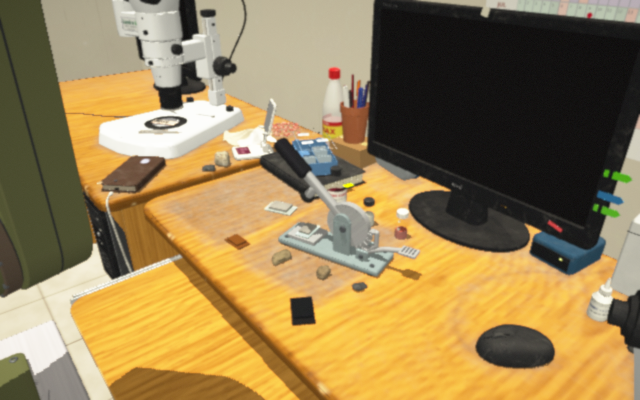

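View pics/top0.png

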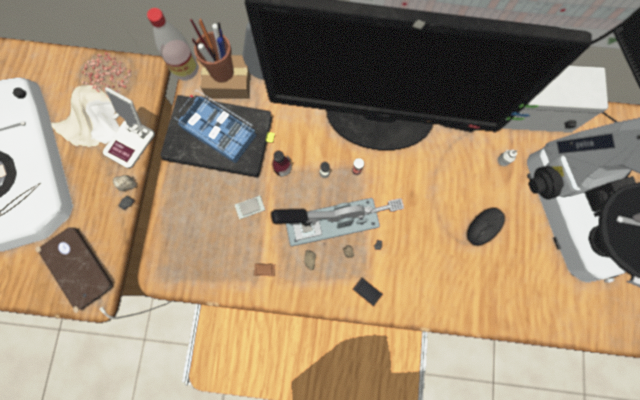

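The press points roughly along +y: the pad is near scene (405,252) / top (395,205), the grip near top (290,216). Before moving I'll check that the way is clear by projecting the path.

```bash
cat > h.py <<'E'
import numpy as np, cv2
from bench import eyes
def proj(c,P):
    i=eyes.camera_info(c); R=np.array(i["rotation"]).reshape(3,3); p=(np.atleast_2d(P)-i["origin"])@R
    p=p*[1,-1,-1]
    K=np.array([[i["fx"],0,i["cx"]],[0,i["fy"],i["cy"]],[0,0,1.]])
    return cv2.projectPoints(p.reshape(-1,1,3),np.zeros(3),np.zeros(3),K,np.array(i["distortion"],float))[0][:,0].round(0)
E
python3 - <<'E'
from h import *
a=np.array([.202,-.618,.231]);b=np.array([.633,-.102,.11])
for c in("top","scene"):
    print(c,eyes.camera_info(c)["origin"],proj(c,[a+(b-a)*t for t in(0,.25,.5,.75,1)]).tolist())
    print(proj(c,[[.633,-.102,.05],[.598,.004,.065],[.564,.109,.17],[.6,-.4,0],[.6,-.5,0],[.5,-.5,0]]).tolist())
from bench import sensors
E
```

```text
Traceback (most recent call last):
  File "h.py", line 4, in proj
    i=eyes.camera_info(c); R=np.array(i["rotation"]).reshape(3,3); p=(np.atleast_2d(P)-i["origin"])@R
                             ~~~~~~~~~~~~~~~~~~~~~~~~~~~~~~~^^^^^
ValueError: cannot reshape array of size 4 into shape (3,3)
```

```bash
sed -i 's/R=np.array(i\["rotation"\]).reshape(3,3)/R=Rot.from_quat(np.roll(i["rotation"],-1)).as_matrix()/; 1a from scipy.spatial.transform import Rotation as Rot' h.py
python3 - <<'E'
from h import *
a=np.array([.202,-.618,.231]);b=np.array([.633,-.102,.11])
for c in("top","scene"):
    print(c,eyes.camera_info(c)["origin"],proj(c,[a+(b-a)*t for t in(0,.25,.5,.75,1)]).tolist())
    print(proj(c,[[.633,-.102,.05],[.598,.004,.065],[.564,.109,.17],[.6,-.4,0],[.6,-.5,0],[.5,-.5,0]]).tolist())
E
```

```text
top [0.41328272 0.04290254 0.93128026] [[751.0, 503.0], [640.0, 407.0], [548.0, 326.0], [470.0, 257.0], [402.0, 198.0]]
[[397.0, 205.0], [347.0, 214.0], [292.0, 214.0], [525.0, 239.0], [571.0, 245.0], [571.0, 290.0]]
scene [ 0.12086885 -0.50908893  0.48205533] [[1011.0, 1434.0], [574.0, 546.0], [478.0, 352.0], [436.0, 267.0], [412.0, 219.0]]
[[409.0, 251.0], [350.0, 224.0], [296.0, 154.0], [574.0, 402.0], [667.0, 464.0], [628.0, 528.0]]
```

Call:
arm_command(series=[[[28.7,-24.1,0],0],[[28.7,-24.1,0],0],[[28.7,-24.1,0],0],[[28.7,-24.1,0],0],[[28.7,-24.1,0],0]], fingers=0)

```text
clock: 1.62
eef_pos: [0.3014, -0.4573, 0.2313]
eef_rot: [0.0, 0.988, 0.157, 0.0]
ft_force: [0.1, 0.5, 0.1]
grip_width: 0.0257
grip_force: 0.0
```

Call:
arm_command(series=[[[28.7,-24.1,0],0],[[28.7,-24.1,0],0],[[28.7,-24.1,0],0],[[28.7,-24.1,0],0],[[28.7,-24.1,0],0]])

```text
clock: 2.03
eef_pos: [0.4004, -0.298, 0.2316]
eef_rot: [0.0, 0.988, 0.157, 0.0]
ft_force: [0.3, -0.4, -0.2]
grip_width: -0.0003
grip_force: 0.0
```

Call:
arm_command(series=[[[28.3,-11.5,11],0],[[28.3,-11.5,11],0],[[28.3,-11.5,11],0],[[28.3,-11.5,11],0],[[28.3,-11.5,11],0]])

```text
clock: 2.45
eef_pos: [0.5175, -0.1998, 0.1761]
eef_rot: [0.0, 0.988, 0.157, 0.0]
ft_force: [-0.2, -0.8, 0.1]
grip_width: -0.0003
grip_force: 0.0
```

Call:
arm_command(series=[[[28.3,-11.5,11],0],[[28.3,-11.5,11],0],[[28.3,-11.5,11],0],[[28.3,-11.5,11],0],[[28.3,-11.5,11],0]])

```text
clock: 2.87
eef_pos: [0.6342, -0.1012, 0.1208]
eef_rot: [0.0, 0.988, 0.157, 0.0]
ft_force: [-0.4, -0.7, -0.2]
grip_width: -0.0001
grip_force: 0.0
```

Call:
arm_command(series=[[[0,0,0],0],[[0,0,0],0]])

```text
clock: 3.03
eef_pos: [0.6332, -0.1013, 0.12]
eef_rot: [-0.0, 0.987, 0.158, -0.001]
ft_force: [-0.5, 0.9, -0.4]
grip_width: 0.0001
grip_force: 0.0
```

Call:
arm_command(series=[[[0,0,25],0],[[0,0,25],0],[[0,0,8],0],[[0,0,0],0]])

```text
clock: 3.37
eef_pos: [0.6305, -0.1028, 0.0607]
eef_rot: [-0.001, 0.988, 0.157, -0.003]
ft_force: [-0.0, 0.3, -0.9]
grip_width: 0.0001
grip_force: 0.0
```

Run:
```python
from h import *
from bench import place_of,sensors
S=eyes.read_camera("scene");T=eyes.read_camera("top")
a=cv2.resize(S[190:290,340:480],None,fx=4,fy=4);b=cv2.resize(T[150:250,330:470],None,fx=4,fy=4)
im=np.hstack([a,b])[:,:,::-1]; cv2.imwrite("pics/c1.png",cv2.resize(im,(800,286)))
s=sensors.get_state();print(s["eef_pos"],place_of("pawl_pad","scene")[:1],place_of("pawl_pad","top")[:1],proj("scene",s["eef_pos"]),proj("top",s["eef_pos"]))
```

```text
[ 0.63314918 -0.10313824  0.06431077] [{'centre': [0.6379, -0.1007, 0.0477], 'score': 0.89}] [] [[411. 244.]] [[399. 203.]]
```

View pics/c1.png

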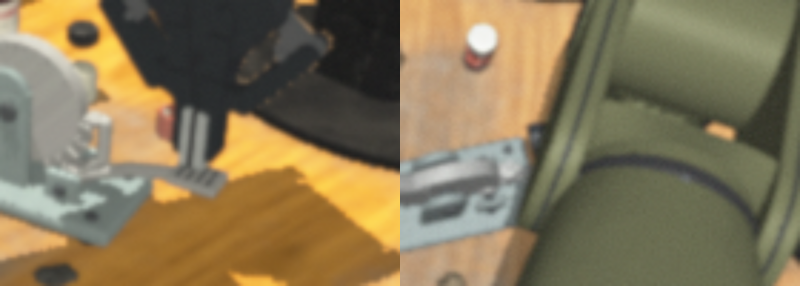

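The closed fingers stand right over the ribbed pad (left crop, tips about (195,168), pad about (205,180)). I'll press down, following the arc outwards.

Call:
arm_command(series=[[[2,3,8],0],[[0,0,8],0],[[0,1,5],0],[[0,1,5],0],[[0,1,4],0]])

```text
clock: 3.98
eef_pos: [0.6379, -0.1082, 0.0336]
eef_rot: [0.001, 0.988, 0.157, 0.001]
ft_force: [1.6, -2.3, 3.2]
grip_width: -0.0001
grip_force: 1.6
```

Call:
arm_command(series=[[[0,1,4],0],[[0,1,4],0],[[0,0,4],0],[[0,0,2],0],[[0,0,0],0]])

```text
clock: 4.4
eef_pos: [0.6381, -0.1093, 0.021]
eef_rot: [-0.0, 0.988, 0.157, 0.0]
ft_force: [-1.8, 0.9, 11.2]
grip_width: 0.0003
grip_force: 4.8
```

Call:
arm_command(series=[[[0,0,3],0],[[0,0,2],0],[[0,0,0],0]])

```text
clock: 4.65
eef_pos: [0.6386, -0.1092, 0.0197]
eef_rot: [-0.0, 0.988, 0.157, -0.0]
ft_force: [-10.3, 2.5, 27.9]
grip_width: -0.0
grip_force: 12.1
```

Call:
arm_command(series=[[[0,0,-20],0],[[0,0,-40],0],[[0,0,-40],0],[[0,0,-40],0],[[0,0,-40],0]])

```text
clock: 5.07
eef_pos: [0.6357, -0.1087, 0.1941]
eef_rot: [-0.001, 0.988, 0.157, -0.002]
ft_force: [0.7, -0.0, -0.0]
grip_width: 0.0002
grip_force: 0.0
```

Call:
arm_command(series=[[[0,0,-40],0],[[0,0,-10],0],[[0,0,0],0]])

```text
clock: 5.32
eef_pos: [0.6389, -0.1096, 0.2488]
eef_rot: [0.001, 0.988, 0.157, 0.003]
ft_force: [-0.5, 0.8, -0.1]
grip_width: 0.0
grip_force: 0.0
```

Call:
arm_command(series=[[[0,-37,0],0],[[0,-37,0],0],[[-1,-37,0],0],[[-1,-37,0],0],[[-1,-37,0],0]])

```text
clock: 5.73
eef_pos: [0.5744, 0.0669, 0.2401]
eef_rot: [-0.001, 0.988, 0.157, -0.003]
ft_force: [-0.0, 0.5, 0.2]
grip_width: -0.0
grip_force: 0.0
```

Call:
arm_command(series=[[[0,-37,0],0],[[0,0,20],0],[[0,0,10],0],[[0,0,0],0]])

```text
clock: 6.07
eef_pos: [0.5622, 0.1006, 0.2079]
eef_rot: [-0.0, 0.987, 0.158, -0.005]
ft_force: [-0.3, 0.8, -0.3]
grip_width: -0.0001
grip_force: 0.0
```

Run:
```python
from h import *
from bench import place_of,sensors
S=eyes.read_camera("scene")
cv2.imwrite("pics/c2.png",cv2.resize(S[100:300,230:450],None,fx=3,fy=3)[:,:,::-1])
s=sensors.get_state();print(s["eef_pos"],[place_of(n,"scene")[:1] for n in("pawl_pad","grip_top","foot")],proj("scene",s["eef_pos"]))
```

```text
[0.56343752 0.10013151 0.20988484] [[{'centre': [0.6352, -0.1076, 0.0204], 'score': 0.58}], [{'centre': [0.5638, 0.105, 0.1691], 'score': 0.69}], [{'centre': [0.5711, 0.0883, 0.0971], 'score': 0.6}]] [[298. 134.]]
```

View pics/c2.png

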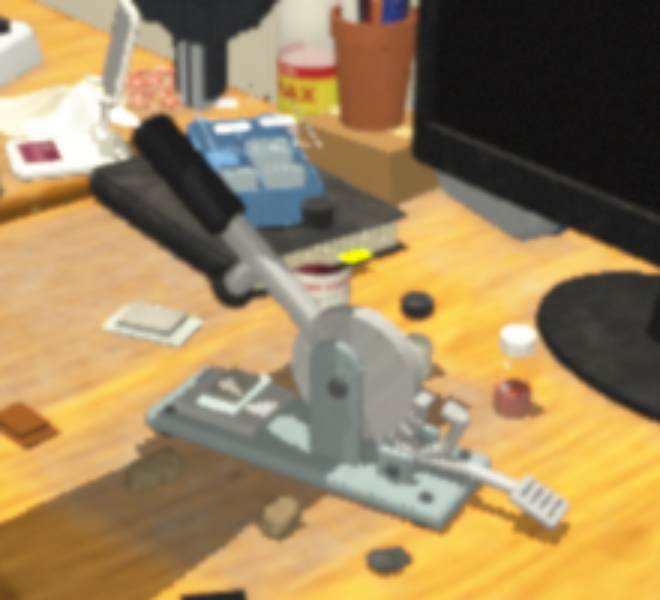

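Pad is down (z ≈ 0.020) and the fingers stand over the grip at crop (195,100). Pushing the arm down along its arc.

Call:
arm_command(series=[[[0,0,28],0],[[0,0,8],0],[[0,-4,8],0],[[0,-5,8],0],[[0,-5,8],0]])

```text
clock: 6.68
eef_pos: [0.5618, 0.1141, 0.155]
eef_rot: [0.0, 0.988, 0.157, 0.001]
ft_force: [-1.8, -0.4, 2.3]
grip_width: -0.0
grip_force: 1.4
```

Call:
arm_command(series=[[[0,-4,7],0],[[0,-4,8],0],[[0,-4,8],0],[[0,-4,9],0],[[0,-2,8],0]])

```text
clock: 7.1
eef_pos: [0.5557, 0.132, 0.1136]
eef_rot: [-0.0, 0.988, 0.157, 0.0]
ft_force: [-0.5, 1.0, 2.8]
grip_width: 0.0001
grip_force: 1.2
```

Call:
arm_command(series=[[[0,-3,9],0],[[0,-2,9],0],[[0,-1,8],0],[[0,-1,5],0],[[0,0,3],0]])

```text
clock: 7.52
eef_pos: [0.553, 0.1378, 0.079]
eef_rot: [-0.0, 0.988, 0.157, -0.001]
ft_force: [-0.9, 1.3, 1.9]
grip_width: -0.0004
grip_force: 1.1
```

Call:
arm_command(series=[[[0,0,2],0],[[0,0,2],0],[[0,0,0],0]])

```text
clock: 7.77
eef_pos: [0.5533, 0.1374, 0.0758]
eef_rot: [0.0, 0.988, 0.157, -0.0]
ft_force: [0.2, -0.3, -0.5]
grip_width: 0.0
grip_force: 0.0
```

Call:
arm_command(series=[[[0,0,2],0],[[0,0,2],0],[[0,0,0],0],[[0,0,0],0]])

```text
clock: 8.1
eef_pos: [0.5537, 0.1375, 0.0749]
eef_rot: [0.0, 0.988, 0.157, -0.0]
ft_force: [-7.7, -1.1, 14.9]
grip_width: -0.0006
grip_force: 7.1
```

Call:
arm_command(series=[[[0,0,1],0],[[0,0,0],0],[[0,0,0],0],[[0,0,0],0]])

```text
clock: 8.43
eef_pos: [0.5537, 0.1375, 0.0749]
eef_rot: [0.0, 0.988, 0.157, -0.001]
ft_force: [-11.1, -1.4, 18.2]
grip_width: 0.0001
grip_force: 9.6
```

Call:
arm_command(series=[[[0,0,-10],0],[[0,0,-30],0],[[0,0,-40],0],[[0,0,-40],0],[[0,0,0],0]])

```text
clock: 8.85
eef_pos: [0.5585, 0.1382, 0.2016]
eef_rot: [0.0, 0.988, 0.157, 0.008]
ft_force: [1.0, 0.3, 1.8]
grip_width: -0.0001
grip_force: 0.0
```

Run:
```python
from h import *
from bench import place_of,sensors
S=eyes.read_camera("scene")
cv2.imwrite("pics/c3.png",cv2.resize(S[100:300,230:450],None,fx=3,fy=3)[:,:,::-1])
s=sensors.get_state();print(s["eef_pos"],s["ft_force"],[place_of(n,"scene")[:1] for n in("pawl_pad","grip_top","foot")])
```

```text
[0.55706519 0.13797745 0.19788427] [-0.4413743  -0.31393495 -0.23772186] [[{'centre': [0.6331, -0.1047, 0.0187], 'score': 0.88}], [{'centre': [0.5512, 0.1447, 0.072], 'score': 0.96}], [{'centre': [0.5718, 0.0868, 0.0349], 'score': 0.82}]]
```

View pics/c3.png

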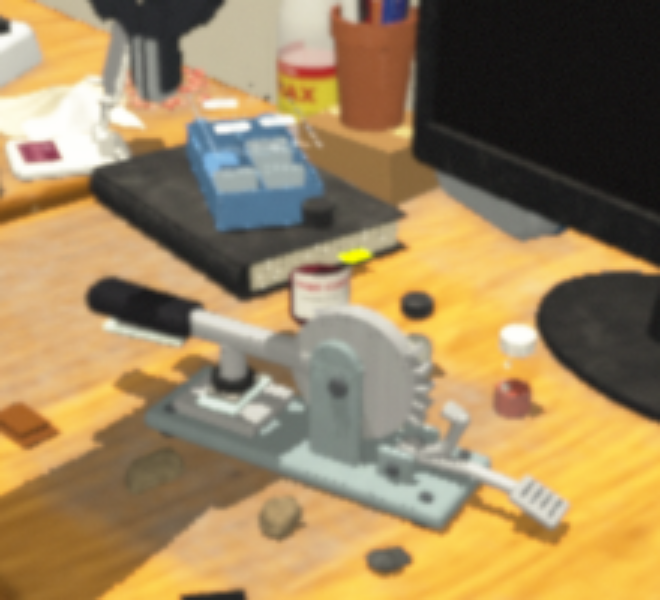

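The arm is level with its foot on the chip (crop (235,380)), the pad is down (540,500), and the neighbours have not moved. The gripper is clear of everything.

```bash
python3 -c "
from bench import bot
print(bot.close_job())"
```

```text
the job is handed in; nothing more can be done
None
```

I pressed the pawl free, then pushed the arm fully down so its foot sits on the chip; in the last picture nothing around the press had moved, and I handed the job in with the gripper clear (no verdict was returned).

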